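Tuck a flashing under a lapped roof shingle and hold it down

TASK

Slide the clear dust cover of the blue box fully open and take out the copper flashing. Tuck the flashing's front edge squarely about 30 mm in under the loose middle shingle of the little roof panel without lifting that shingle, and finish holding the flashing by its seam, pressed flat onto the grey underlay with about 10 N; do not let go, and leave the other things on the bench alone.

Things in the scene. Friction and masses are not known exactly. Their poses are not given: they have to be found in the camera images.
- flashing: copper flashing: a flat plate 100 mm (its x) by 90 mm (its y), 3 mm thick, with one upright folded seam, 10 mm thick (x), 90 mm long (y), rising 32 mm above the plate (top 35 mm above the underside), its mid-plane at x = -32 mm. 0.1-0.18 kg. Origin: centre of the underside; +x is the front edge that gets tucked. Starts flat in the blue box under the cover, front edge towards the box's +x.
- front_edge (a point): middle of the flashing's front edge, on its underside (x = +50 mm of the flashing)
- seam_top (a point): middle of the top of the flashing's seam (35 mm above the underside)
- dustbox: fixed blue open-topped box, 190 mm (x) by 140 mm (y), walls 6 mm, floor 6 mm thick, with rails on top of its walls that run on to 215 mm on its +y side; rail top 56 mm above the table. Origin: centre of its underside on the table. +y is the way the cover opens.
- cover (a joint): clear sliding cover with orange edges on the box: 0 = shut, 0.14 m = fully open (against the stop), moving along the box's +y; stays where it is left, needs about 2 N to move. Starts 0 to 25 mm open.
- cover_grip (a point): middle of the top of the cover's orange upright grip bar: 12 mm thick (box x), 45 mm long (box y), 35 mm tall above the cover's clear sheet, whose top is 57 mm above the table; the point is 92 mm above the table
- roof: fixed roof panel lying flat, 300 (x) x 270 mm (y). Origin: on the table, 130 mm from its lower (-x) edge, mid-width. Bare grey surface 21 mm above the table; +x points up the roof. From x = 30 mm on, three shingles side by side: the outer, dark brown ones are solid down to the surface (tops 16 mm above it, beyond 68 mm either side of the middle); the lighter middle one is lapped over a gap
- underlay: grey underlay that is the panel's bare top surface, 300 x 270 x 3 mm, fixed to it; origin: centre of its underside, 18 mm above the table
- slot (a point): point on the underlay's surface straight under the middle of the lapped shingle's lip; axes as the roof's: +x goes in under the shingle, z up. The opening there is 8 mm high and 137 mm wide, and runs 100 mm deep
- shingle (a joint): the lapped middle shingle (130 mm wide, 120 mm long, 8 mm thick), hinged at its upper end and free at its lip; 0 = lying as laid, positive = lip lifted (rad; 0.05 rad lifts the lip 6 mm). About 1 N at the lip lifts it; it falls back by itself
- nail_tin: bystander: open steel tin, 70 mm wide, 60 tall; leave it alone
- glue: bystander: yellow glue bottle, 56 mm wide, 160 tall; leave it alone
- sanding_block: bystander: cork sanding block, 70 x 45 x 30 mm; leave it alone
- hammer: bystander: hammer lying down; leave it alone
- rasp: bystander: dark steel rasp with red handle, 300 mm long, lying down; leave it alone
- clamp: bystander: bar clamp with blue jaws, 220 mm long, lying down; leave it alone
- spare_shingle: bystander: spare wooden shingle, 120 x 90 x 8 mm, lying flat; leave it alone

How it is judged:
On the way, in this order (a step that is already met when the one before it is completed fails the run):
1. the cover is slid fully open while the flashing still lies in the box (value of joint cover above 0.125 m and z of flashing in the frame of dustbox below 0.03 m), for 0.2 s.
2. the flashing is lifted out of the box (z of flashing in the frame of dustbox above 0.06 m), for 0.1 s.
At the end, for the whole second after the job is handed in: Fingers hold the flashing, pressing it on the underlay with over 5 N; front edge 20-50 mm under the middle shingle's lip, within 30 mm of its middle, square to 0.12 rad, flat to 0.04 rad, edge within 3 mm of the surface; shingle under 0.03 rad, cover 125 mm open or more, all still (value of joint cover above 0.125 m and x of front_edge in the frame of slot between 0.02 and 0.05 m and y of front_edge in the frame of slot between -0.03 and 0.03 m and z of front_edge in the frame of slot below 0.003 m and angle between the x axis of flashing and the x axis of roof, either way round below 0.12 rad and angle between flashing's own z axis and vertical below 0.04 rad and contact force between flashing and underlay above 5 N and contact force between the fingers and flashing above 2 N and value of joint shingle below 0.03 rad and linear speed of flashing below 0.02 m/s); the arm keeps its last pose, push and grip.
It fails at once if the lapped shingle is lifted (over 0.05 rad) (value of joint shingle above 0.05 rad).
It fails at once if a bystander is moved more than 30 mm (distance of any of nail_tin, glue, sanding_block, hammer, rasp, clamp, spare_shingle from where it was at the start of the episode above 0.03 m).
It also fails if it takes over 51 s, if anything falls off the work surface, if the arm or the gripper's body presses on something with over 40 N, if the wrist force passes 120 N, or if a joint passes its speed limit or range.

ROBOT

A 7-joint arm with a two-finger parallel gripper is mounted at the origin on the work surface. World frame = base frame: x ahead of the robot, y to its left, z up, the work surface at z = 0. Lengths are in m, angles in rad, forces in N, time in s.
With the tool pointing down it reaches from about 0.425 to 0.825 m from the base axis. Payload 3.6 kg.
Tool frame: the origin (TCP) lies at the very end of the fingers, on their centre line; the grasp point (between the pads) lies 19 mm behind it; z points along the fingers, y is the direction in which the jaws open and shut (so a half turn about z gives the same grasp; the last joint's range is limited). The gripper opens to 93 mm and grips with 3 to 60 N. Pads are 15 mm wide; open, the fingers measure 128 mm over their backs; the gripper's body (75 mm by 188 mm) begins 65 mm behind the grasp point.
Start: joints at [-1.353, 0.615, -0.013, 1.423, 0.008, 1.103, -0.04], TCP at [0.158, 0.631, 0.219] pointing down, gripper open.
Joint ranges: [-3.12, 3.12], [-0.3, 2.06], [-1.34, 1.32], [0.26, 2.42], [-1.36, 4.5], [0.01, 1.98], [-2.84, 2.84]. Speed limits (rad/s): [2.79, 2.79, 3.14, 3.14, 3.14, 3.14, 3.14].

INTERFACE

Orientations are given as a unit quaternion [x, y, z, w].
In Python, from station import robot gives the robot as it stands.
- The arm moves only by the tool servo_tool, never from a script. Its argument "moves" is one flat list of numbers, 4 for each row, row after row: the shift along the tool's x, y, z in cm, then the turn about the tool's z in degrees. A call has 1 to 20 rows; each row shifts and turns the commanded pose from where the row before left it, along the tool's axes as they then stand; what a row does not reach is not made up. A row lasts 1/10 s, in which the tool goes at most 50 mm and 8.59 degrees, less where a joint would pass 70% of its speed; a pose out of reach is approached as far as the arm can. A call with a gripper value outside its range is refused whole. "fingers" is the opening in per cent of the stroke, from 0 (shut) to 100 (fully open), set as the call begins (left out, the last holds). The fingers move at their own pace and stop on an object; the grip force is fixed at half the most. Time passes only in rows, so rows that do not move let the fingers close. It gives the time, the measured TCP pose, the force and the opening at its end, in the units of the state.
- robot.read_state(): the state, without advancing time (a new reading comes with each control period).
- robot.grab_frame(name): name is "scene" or "top"; returns the picture (480x640x3 uint8, red, green, blue); there is no depth.
- robot.calibration(name): a dict with "fx", "fy", "cx", "cy" (pixels), "pose" (4x4, takes a point from camera to world coordinates). Camera axes: x right, y up, looking along -z (the intrinsics and any distortion apply to the point x, -y, -z); pixel columns grow to the right and rows downward; lengths in m; the calibration is good to about 2 mm. A picture is of the moment at which its call begins. calibration takes no time and is no camera call.
- robot.job_done(): hands the job in, once; it reports no verdict.
Trained networks look in the newest picture that a camera, given by its name, has taken for a name from the list of things; names that differ only in an ending like _2 or _b are one class to them, and where a whole thing is asked for, a point or a joint stands for the part that bears it (a point fixed in the world has none). Each returns a list of dicts, best first, with "p" (0 to 1); they miss things now and then, are a little off and sometimes report something else, mostly with a low value. They report only what shows in the picture. A call takes as long as a camera call.
- robot.regions_of(target, camera): "pixels" (480x640 bool, what is visible of it) and "bbox" ([centre column, centre row, width, height] in pixels, round what is visible of it).
The state is a dict: "time": time; "joint_pos": joint angles; "joint_velocities": joint speeds; "joint_torque": joint torques, N m; "tcp_pos": TCP position; "eef_rot": TCP orientation; "contact_force": force on the tool from outside, world axes, zero at the start; "torque": the same for the moment, N m; "finger_gap": finger opening in m.
Only numpy, scipy, OpenCV 4.12 (cv2) and the standard library are available. Lean on these libraries where they do the work, as an engineer would, in place of code of your own. Each camera call takes 0.05 s, during which the arm holds its last target. There are 200 camera calls.

## Working session

There is one attempt and no reset: what is moved stays moved. The work goes in short steps, Python scripts to look and compute and a tool call to move; the robot and the scene stay as the last step left them, time stands still between calls to the robot, and variables do not carry over. Pictures are saved under pics/ and viewed, about 8 in all and at most 12, crops included, and the job is handed in when it is done.

Besides the shell and the picture viewer there is one more tool, called by a JSON object that holds its "fn" and its "kwargs". servo_tool: Moves the arm, as the interface text tells. Its arguments: {"type":"object","properties":{"moves":{"type":"array","items":{"type":"number"}},"fingers":{"type":"number"}},"required":["moves"]}

```bash
mkdir -p pics; cat > h.py <<'E'
import numpy as np, cv2
from station import robot
def grab(c,name):
    f=robot.grab_frame(c); cv2.imwrite('pics/'+name,cv2.cvtColor(f,cv2.COLOR_RGB2BGR)); return f
def ray(c,px):
    k=robot.calibration(c);P=np.array(k['pose'])
    d=np.array([(px[0]-k['cx'])/k['fx'],-(px[1]-k['cy'])/k['fy'],-1.])
    return P[:3,3],P[:3,:3]@d
def at(c,px,z):
    o,d=ray(c,px); return o+d*(z-o[2])/d[2]
def proj(c,p):
    k=robot.calibration(c);P=np.array(k['pose']);q=P[:3,:3].T@(np.array(p)-P[:3,3])
    return np.array([k['cx']+k['fx']*q[0]/-q[2],k['cy']+k['fy']*q[1]/q[2]])
E
python3 - <<'E'
from h import *
np.set_printoptions(precision=4,suppress=True)
for c in ('top','scene'):
    grab(c,c+'0.png'); k=robot.calibration(c); print(c,{a:(np.round(b,4).tolist()) for a,b in k.items()})
    for t in ('dustbox','cover_grip','flashing','seam_top','roof','shingle','underlay','nail_tin','glue','rasp','clamp','hammer'):
        for r in robot.regions_of(t,c)[:1]:
            m=r['pixels'].astype(np.uint8); q=cv2.minAreaRect(cv2.findNonZero(m)) if m.any() else None
            print(t,round(r['p'],2),np.round(r['bbox'],1),q)
print(robot.read_state())
E
```

```text
top {'fx': 509.508, 'fy': 509.508, 'cx': 325.5834, 'cy': 247.429, 'pose': [[0.0196, 0.9938, -0.109, 0.3453], [-0.9998, 0.0199, 0.002, -0.0888], [0.0042, 0.1089, 0.994, 1.5663], [0.0, 0.0, 0.0, 1.0]]}
dustbox 0.88 [200.5 247.7 100.6  68.2] ((198.5845947265625, 249.52308654785156), (64.45616149902344, 99.84603881835938), 86.8201675415039)
cover_grip 0.65 [220.9 249.7  54.7  60.7] ((218.97396850585938, 247.95364379882812), (58.12461471557617, 48.65915298461914), 87.27368927001953)
roof 0.64 [341.7 210.2  91.4 109.3] ((339.1341552734375, 211.29270935058594), (99.79731750488281, 88.31890106201172), 85.03025817871094)
shingle 0.71 [336.7 198.   45.   29. ] ((337.52349853515625, 196.44085693359375), (24.3677921295166, 44.18085861206055), 85.10090637207031)
underlay 0.66 [340.4 236.9  92.5  59.2] ((340.8638610839844, 234.41168212890625), (52.89177322387695, 88.30477905273438), 85.10090637207031)
nail_tin 0.82 [247.8 171.9  20.7  22.9] ((247.0, 171.5), (25.0, 22.0), 90.0)
glue 0.58 [207.2 182.2  22.7  24.3] ((207.25003051757812, 179.25001525878906), (28.991378784179688, 18.384777069091797), 4
[... 1808 characters left out ...]
7098083496094), 59.03623962402344)
hammer 0.8 [113.6 280.1  42.6 107.7] ((113.01708984375, 281.44525146484375), (43.052345275878906, 105.23540496826172), 0.6295985579490662)
{'time': 1.3, 'joint_pos': array([-1.3525,  0.6149, -0.0126,  1.4234,  0.0081,  1.1034, -0.0404]), 'joint_velocities': array([-0.0006,  0.0002,  0.0004, -0.0004,  0.0004,  0.001 , -0.0008]), 'joint_torque': array([ -0.0005, -45.8835,   0.2085, -16.6034,  -0.0612,   0.0134,
         0.    ]), 'tcp_pos': array([0.1575, 0.6306, 0.2186]), 'eef_rot': array([ 0.1221,  0.9925, -0.    , -0.    ]), 'contact_force': array([ 0.6139,  0.0428, -0.1108]), 'torque': array([-0.0203,  0.0168,  0.0167]), 'finger_gap': 0.09286839178232507}
```

```bash
python3 - <<'E'
import cv2
a=cv2.imread('pics/top0.png')[140:350,130:510]; b=cv2.imread('pics/scene0.png')[140:400,230:570]
cv2.imwrite('pics/t.png',cv2.resize(a,None,fx=2,fy=2,interpolation=2))
cv2.imwrite('pics/s.png',cv2.resize(b,None,fx=2.2,fy=2.2,interpolation=2))
E
```

```text
(no output)
```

View pics/t.png

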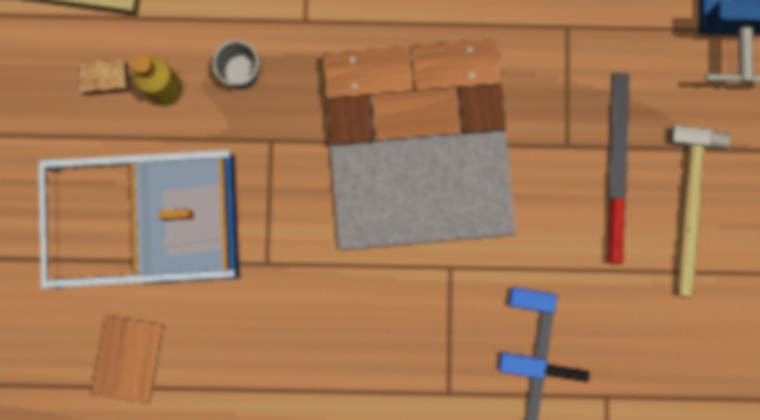

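View pics/s.png

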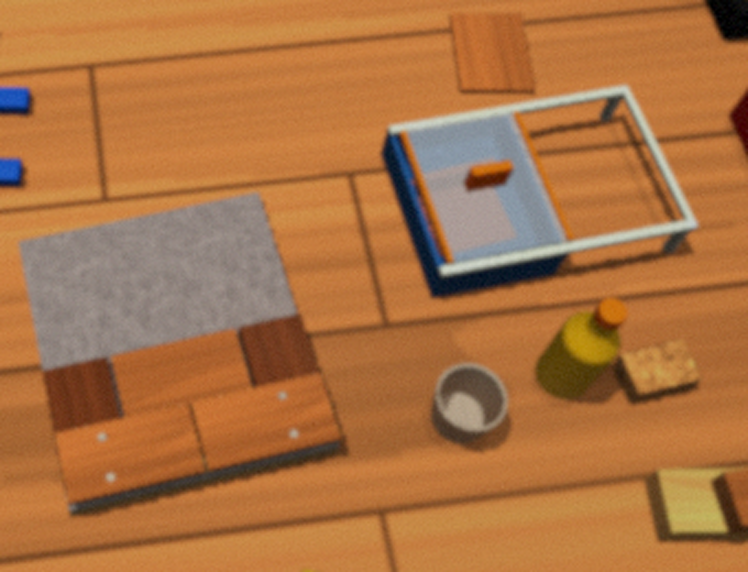

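```bash
cat > fit.py <<'E'
from h import *
from scipy.optimize import least_squares
np.set_printoptions(precision=4,suppress=True)
T=lambda u,v:(130+u/2,140+v/2)
S=lambda u,v:(230+u/2.2,140+v/2.2)
def fit(obs,x0):
    def f(p):
        c,s=np.cos(p[2]),np.sin(p[2]);r=[]
        for cam,px,(x,y,z) in obs: r+=list(proj(cam,[p[0]+c*x-s*y,p[1]+s*x+c*y,z])-px)
        return np.array(r)
    s=least_squares(f,x0,loss='soft_l1'); print(s.x,'res',np.round(f(s.x),1)); return s.x
if __name__=='__main__':
    a,b=.095,.215
    box=fit([('top',T(40,163),(a,b,.056)),('top',T(232,152),(a,-.07,.056)),('top',T(238,278),(-a,-.07,.056)),('top',T(43,287),(-a,b,.056)),
     ('scene',S(388,130),(-a,-.07,.056)),('scene',S(628,88),(-a,b,.056)),('scene',S(697,222),(a,b,.056)),('scene',S(443,272),(a,-.07,.056))],[.4,.3,0])
    roof=fit([('top',T(338,249),(-.13,.135,.021)),('top',T(515,235),(-.13,-.135,.021)),('top',T(330,145),(.03,.135,.021)),('top',T(505,131),(.03,-.135,.021)),
     ('scene',S(20,242),(-.13,-.135,.021)),('scene',S(262,195),(-.13,.135,.021)),('scene',S(45,370),(.03,-.135,.037)),('scene',S(297,317),(.03,.135,.037))],[.4,-.1,0])
    print('grip',at('top',T(175,214),.092),at('scene',S(489,170),.088))
    print('seam',at('top',T(193,238),.041),'plate',[at('top',T(*q),.009) for q in ((163,190),(220,184),(222,250),(165,255))])
    print('glue',at('top',(207,180),0.1),'tin',at('top',T(235,65),.06),'spare',at('top',T(127,358),0))
    c,s=np.cos(roof[2]),np.sin(roof[2]);print('slot',roof[0]+c*.03,roof[1]+s*.03)
E
python3 fit.py
```

```text
[0.5024 0.2148 0.076 ] res [-0.3 -0.7 -1.1 -0.5 -1.6 -0.2 -0.6  0.7 -0.6 -2.  -1.2 -1.7  0.   1.8
 -1.   1.2]
[ 0.605  -0.1328  0.0957] res [-0.4 -0.5 -0.5 -0.2 -0.1 -0.3 -0.1  0.2 -0.3 -0.4 -0.7 -0.5 -1.7  0.4
  2.  -0.4]
grip [0.502  0.2226 0.092 ] [0.5033 0.2226 0.088 ]
seam [0.4717 0.2048 0.041 ] plate [array([0.5476, 0.2602, 0.009 ]), array([0.5587, 0.1728, 0.009 ]), array([0.4568, 0.1659, 0.009 ]), array([0.4475, 0.2527, 0.009 ])]
glue [0.6982 0.2601 0.1   ] tin [0.7335 0.1485 0.06  ] spare [0.2901 0.3056 0.    ]
slot 0.6348198581472646 -0.12995626919397912
```

```bash
cat >> h.py <<'E'
def pose():
    s=robot.read_state(); x,y=s['eef_rot'][:2]; return s['tcp_pos'],np.degrees(np.arctan2(y*y-x*x,2*x*y)),s
def plan(tgt,yaw=None,n=None,start=None):
    """rows in tool axes (cm,deg) to world tgt, tool y at angle yaw (deg, mod 180)"""
    p,a,s=pose() if start is None else (*start,None)
    d=np.array(tgt)-p; turn=0 if yaw is None else -((yaw-a+90)%180-90)
    n=n or int(np.ceil(max(np.linalg.norm(d)/.047,abs(turn)/8)))
    for i in range(n):
        w=np.radians(a); ty=np.array([np.cos(w),np.sin(w)]); tx=np.array([-ty[1],ty[0]])
        print(f"{100*d[:2]@tx/n:.1f},{100*d[:2]@ty/n:.1f},{-100*d[2]/n:.1f},{turn/n:.1f},",end=' ')
        a-=turn/n
    print('n',n,'from',np.round(p,4),round(a,1))
E
python3 - <<'E'
from h import *
p,a,s=pose(); print(p,a)
plan([.502,.2226,.15],4.4)
E
```

```text
[0.15748691 0.63058673 0.21864023] 75.97856608961924
-3.6,-2.6,0.6,6.0, -3.9,-2.2,0.6,6.0, -4.1,-1.8,0.6,6.0, -4.2,-1.4,0.6,6.0, -4.4,-0.9,0.6,6.0, -4.4,-0.5,0.6,6.0, -4.4,-0.0,0.6,6.0, -4.4,0.5,0.6,6.0, -4.4,0.9,0.6,6.0, -4.2,1.4,0.6,6.0, -4.1,1.8,0.6,6.0, -3.9,2.2,0.6,6.0, n 12 from [0.1575 0.6306 0.2186] 4.4
```

{"fn": "servo_tool", "kwargs": {"moves": [-3.6, -2.6, 0.6, 6, -3.9, -2.2, 0.6, 6, -4.1, -1.8, 0.6, 6, -4.2, -1.4, 0.6, 6, -4.4, -0.9, 0.6, 6, -4.4, -0.5, 0.6, 6, -4.4, 0, 0.6, 6, -4.4, 0.5, 0.6, 6, -4.4, 0.9, 0.6, 6, -4.2, 1.4, 0.6, 6, -4.1, 1.8, 0.6, 6, -3.9, 2.2, 0.6, 6, 0, 0, 0, 0], "fingers": 50}}

```text
time: 2.6
tcp_pos: [0.5054, 0.2133, 0.1466]
eef_rot: [0.687, 0.727, -0.001, 0.003]
contact_force: [0.1, -0.1, 0.2]
finger_gap: 0.0464
```

```bash
python3 - <<'E'
from h import *
print(pose()[:2]); plan([.502,.2226,.066],4.4)
E
```

```text
(array([0.50543975, 0.2132978 , 0.14663456]), np.float64(3.198201742265569))
0.5,-0.1,4.0,-0.6, 0.5,-0.1,4.0,-0.6, n 2 from [0.5054 0.2133 0.1466] 4.4
```

{"fn": "servo_tool", "kwargs": {"moves": [0.5, -0.1, 3, -0.6, 0.5, -0.1, 3, -0.6, 0, -0.2, 2, 0, 0, 0, 0, 0]}}

```text
time: 3.0
tcp_pos: [0.4935, 0.231, 0.0642]
eef_rot: [0.674, 0.739, -0.003, -0.002]
contact_force: [-0.7, 0.1, -0.4]
finger_gap: 0.0464
```

{"fn": "servo_tool", "kwargs": {"moves": [0, 0, 0, 0, 0, 0, 0, 0, 0, 0, 0, 0, 0, 0, 0, 0], "fingers": 0}}

```text
time: 3.4
tcp_pos: [0.4973, 0.2311, 0.0677]
eef_rot: [0.674, 0.738, 0.001, 0.001]
contact_force: [7.8, 0.2, -1.6]
finger_gap: 0.0191
```

{"fn": "servo_tool", "kwargs": {"moves": [0, 0, 0, 0, 0, 0, 0, 0]}}

```text
time: 3.6
tcp_pos: [0.5009, 0.2314, 0.0679]
eef_rot: [0.675, 0.738, 0.004, 0.003]
contact_force: [7.1, 1.3, -2.9]
finger_gap: 0.0117
```

{"fn": "servo_tool", "kwargs": {"moves": [1, 0.1, 0, 0, 2, 0, 0, 0, 2, 0, 0, 0, 2, 0, 0, 0, 2, 0, 0, 0, 1.5, 0, 0, 0, 1, 0, 0, 0, 0.5, 0, 0, 0, 0, 0, 0, 0]}}

```text
time: 4.5
tcp_pos: [0.4917, 0.3514, 0.0679]
eef_rot: [0.675, 0.738, 0.005, 0.003]
contact_force: [8.3, 1.9, -3.5]
finger_gap: 0.0118
```

{"fn": "servo_tool", "kwargs": {"moves": [0.5, 0.3, 0, 0, 0.5, 0, 0, 0, 0.3, 0, 0, 0, 0.3, 0, 0, 0, 0, 0, 0, 0]}}

```text
time: 5.0
tcp_pos: [0.4908, 0.3622, 0.0678]
eef_rot: [0.676, 0.737, -0.001, 0.003]
contact_force: [4.3, -7.5, 5.7]
finger_gap: 0.0119
```

```bash
python3 - <<'E'
from h import *
grab('top','top1.png')
b=cv2.imread('pics/top1.png')[180:320,130:330]; cv2.imwrite('pics/t1.png',cv2.resize(b,None,fx=4,fy=4,interpolation=2))
E
```

```text
(no output)
```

View pics/t1.png

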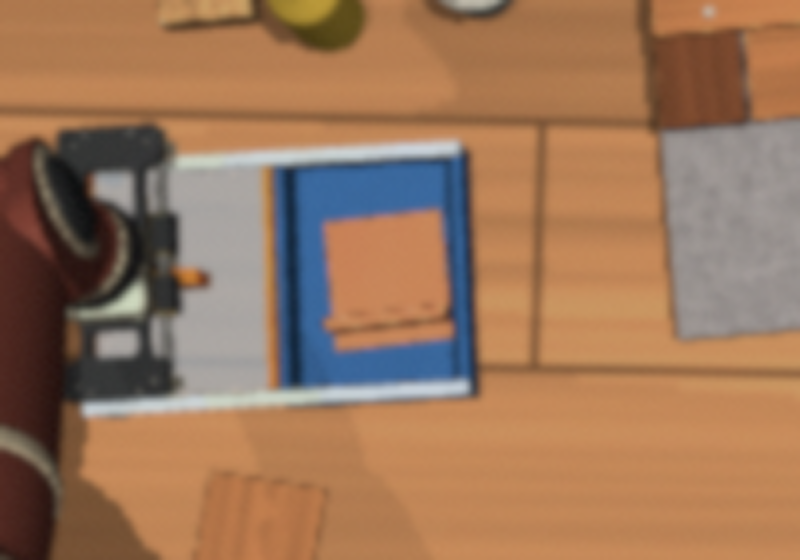

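```bash
python3 - <<'E'
from fit import *
C=lambda u,v:(130+u/4,180+v/4)
f=fit([('top',C(325,222),(.05,.045,.009)),('top',C(441,210),(.05,-.045,.009)),('top',C(335,352),(-.05,.045,.009)),('top',C(456,337),(-.05,-.045,.009))],[.5,.2,.1])
c,s=np.cos(f[2]),np.sin(f[2]); sm=[f[0]-.032*c,f[1]-.032*s]
print('seam',sm,np.degrees(f[2])); print('seam px',[(proj('top',[sm[0]-s*y,sm[1]+c*y,.041])-[130,180])*4 for y in(.045,-.045)])
r=robot.regions_of('seam_top','top'); 
for q in r[:2]: print(q['p'],q['bbox'],cv2.minAreaRect(cv2.findNonZero(q['pixels'].astype(np.uint8))))
print(pose()[:2])
E
```

```text
[0.5021 0.2096 0.1358] res [-0.   0.1  0.1 -0.2  0.5 -0.2 -0.5  0.2]
seam [np.float64(0.47041759749235434), np.float64(0.20530689474929478)] 7.7835532179151325
seam px [array([325.5206, 324.6422]), array([445.0434, 310.8184])]
0.91 [228.1, 249.5, 30.7, 37.7] ((226.46534729003906, 249.6534881591797), (32.23920440673828, 31.24416732788086), 84.2894058227539)
0.58 [479.0, 245.9, 33.3, 82.5] ((479.5, 245.5), (85.0, 29.0), 90.0)
(array([0.4908, 0.3622, 0.0678]), np.float64(4.966354759918731))
```

{"fn": "servo_tool", "kwargs": {"moves": [0, 0, 0, 0, 0, 0, 0, 0, 0, 0, 0, 0], "fingers": 45}}

```text
time: 5.4
tcp_pos: [0.4858, 0.3679, 0.066]
eef_rot: [0.674, 0.739, -0.001, -0.001]
contact_force: [-0.8, 0.5, -0.8]
finger_gap: 0.0315
```

```bash
python3 - <<'E'
from h import *
p,a,s=pose(); print(a)
p2=p+[0,0,.06]; plan(p2); plan([.4704,.2053,.10],7.8,start=(p2,a),n=5)
E
```

```text
5.313283434193759
0.0,0.0,-3.0,0.0, 0.0,0.0,-3.0,0.0, n 2 from [0.4858 0.3679 0.066 ] 5.3
-3.2,-0.6,0.5,-0.5, -3.2,-0.6,0.5,-0.5, -3.2,-0.7,0.5,-0.5, -3.2,-0.7,0.5,-0.5, -3.2,-0.7,0.5,-0.5, n 5 from [0.4858 0.3679 0.126 ] 7.8
```

{"fn": "servo_tool", "kwargs": {"moves": [0, 0, -3, 0, 0, 0, -3, 0, -3.2, -0.6, 0.5, -0.5, -3.2, -0.6, 0.5, -0.5, -3.2, -0.7, 0.5, -0.5, -3.2, -0.7, 0.5, -0.5, -3.2, -0.7, 0.5, -0.5, 0, 0, 0, 0, 0, 0, 0, 0]}}

```text
time: 6.3
tcp_pos: [0.4717, 0.2043, 0.1015]
eef_rot: [0.658, 0.753, -0.0, -0.001]
contact_force: [-0.5, -0.5, 0.2]
finger_gap: 0.0417
```

```bash
python3 - <<'E'
from h import *
print(pose()[:2]);plan([.4704,.2053,.016],7.8,n=3)
E
```

```text
(array([0.47171179, 0.20433497, 0.10149455]), np.float64(7.6566660840454))
0.0,-0.0,2.8,-0.0, 0.0,-0.0,2.8,-0.0, 0.0,-0.0,2.8,-0.0, n 3 from [0.4717 0.2043 0.1015] 7.8
```

{"fn": "servo_tool", "kwargs": {"moves": [0, -0.1, 2.8, 0, 0.1, 0, 2.8, 0, 0, 0, 2, 0, 0, 0, 0.8, 0, 0, 0, 0, 0, 0, 0, 0, 0]}}

```text
time: 6.9
tcp_pos: [0.4717, 0.2059, 0.0182]
eef_rot: [0.658, 0.753, 0.001, 0.0]
contact_force: [0.1, -0.6, 0.0]
finger_gap: 0.0421
```

{"fn": "servo_tool", "kwargs": {"moves": [0, 0, 0, 0, 0, 0, 0, 0, 0, 0, 0, 0, 0, 0, 0, 0, 0, 0, 0, 0, 0, 0, 0, 0, 0, 0, 0, 0], "fingers": 0}}

```text
time: 7.6
tcp_pos: [0.471, 0.2048, 0.0179]
eef_rot: [0.658, 0.753, -0.0, -0.0]
contact_force: [-1.3, 0.0, 4.4]
finger_gap: 0.0099
```

{"fn": "servo_tool", "kwargs": {"moves": [0, 0, -1, 0, 0, 0, -2, 0, 0, 0, -3, 0, 0, 0, -3, 0, 0, 0, -3, 0, 0, 0, 0, 0, 0, 0, 0, 0]}}

```text
time: 8.3
tcp_pos: [0.4711, 0.2049, 0.138]
eef_rot: [0.658, 0.753, 0.0, 0.0]
contact_force: [0.1, 0.6, -1.9]
finger_gap: 0.0097
```

```bash
python3 - <<'E'
from h import *
print(pose()[:2]);plan([.5233,-.1407,.12],5.5,n=10)
E
```

```text
(array([0.47113181, 0.20486962, 0.13802499]), np.float64(7.683548383633943))
-3.5,0.1,0.2,0.2, -3.5,0.1,0.2,0.2, -3.5,0.1,0.2,0.2, -3.5,0.1,0.2,0.2, -3.5,0.1,0.2,0.2, -3.5,0.1,0.2,0.2, -3.5,0.1,0.2,0.2, -3.5,0.1,0.2,0.2, -3.5,0.2,0.2,0.2, -3.5,0.2,0.2,0.2, n 10 from [0.4711 0.2049 0.138 ] 5.5
```

{"fn": "servo_tool", "kwargs": {"moves": [-2, 0.1, 0, 0.2, -3, 0.1, 0.2, 0.2, -3.5, 0.1, 0.2, 0.2, -3.5, 0.1, 0.2, 0.2, -3.5, 0.1, 0.2, 0.2, -3.5, 0.1, 0.2, 0.2, -3.5, 0.1, 0.2, 0.2, -3.5, 0.1, 0.2, 0.2, -3.5, 0.2, 0.2, 0.2, -3, 0.2, 0.2, 0.2, -2, 0.2, 0, 0.2, 0, 0, 0, 0, 0, 0, 0, 0]}}

```text
time: 9.6
tcp_pos: [0.524, -0.1355, 0.1182]
eef_rot: [0.673, 0.74, -0.001, -0.002]
contact_force: [0.0, 1.0, -1.8]
finger_gap: 0.0099
```

```bash
python3 - <<'E'
from h import *
print(pose()[:2])
grab('top','top2.png');grab('scene','scene2.png')
a=cv2.resize(cv2.imread('pics/top2.png')[160:290,270:400],None,fx=3,fy=3,interpolation=2)
b=cv2.resize(cv2.imread('pics/scene2.png')[200:330,230:363],None,fx=3,fy=3,interpolation=2)
cv2.imwrite('pics/m2.png',np.hstack([a,b]))
plan([.5233,-.1407,.036],5.5,n=4)
E
```

```text
(array([ 0.52404838, -0.13550134,  0.11817373]), np.float64(5.447682600860585))
-0.2,-0.0,2.1,0.0, -0.2,-0.0,2.1,0.0, -0.2,-0.0,2.1,0.0, -0.2,-0.0,2.1,0.0, n 4 from [ 0.5245 -0.1341  0.1187] 5.5
```

View pics/m2.png

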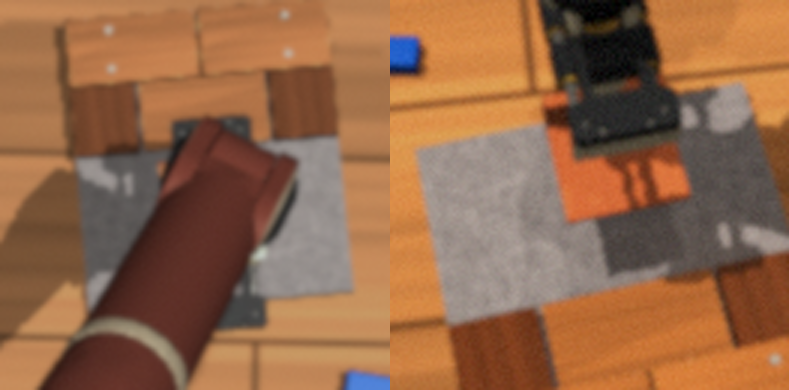

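{"fn": "servo_tool", "kwargs": {"moves": [-0.2, 0, 2.5, 0, -0.2, 0, 2.5, 0, -0.1, 0, 2, 0, 0, 0, 1, 0, 0, 0, 0, 0, 0, 0, 0, 0]}}

```text
time: 10.3
tcp_pos: [0.5263, -0.1406, 0.0402]
eef_rot: [0.672, 0.74, 0.0, 0.0]
contact_force: [0.3, -0.7, -1.0]
finger_gap: 0.01
```

```bash
python3 - <<'E'
from h import *
print(pose()[:2])
grab('scene','scene3.png')
b=cv2.imread('pics/scene3.png')[200:330,230:390]
cv2.imwrite('pics/m3.png',cv2.resize(b,None,fx=5,fy=4.6,interpolation=2)[:598])
plan([.5233,-.1407,.036],5.5,n=4)
E
```

```text
(array([ 0.52625255, -0.14059101,  0.04016084]), np.float64(5.539777823216323))
0.0,-0.1,0.1,0.0, 0.0,-0.1,0.1,0.0, 0.0,-0.1,0.1,0.0, 0.0,-0.1,0.1,0.0, n 4 from [ 0.5265 -0.1409  0.0405] 5.5
```

View pics/m3.png

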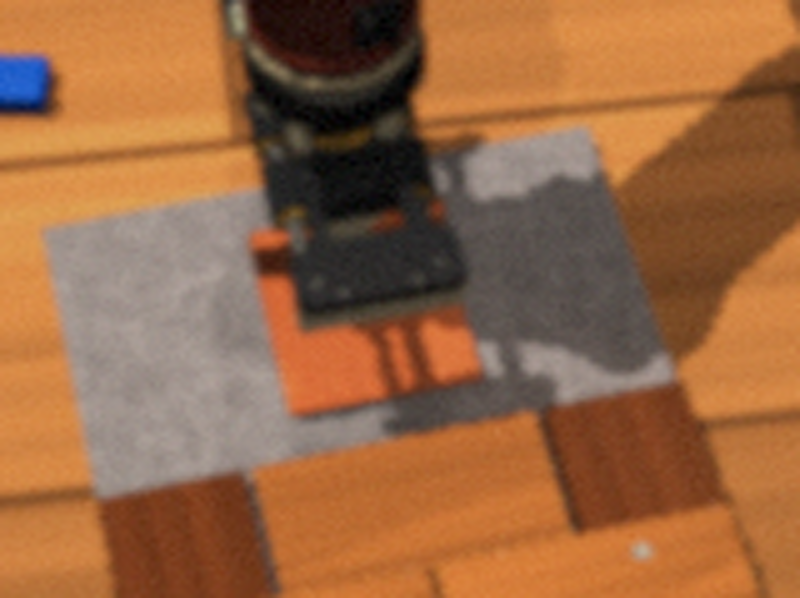

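```bash
python3 - <<'E'
from fit import *
C=lambda u,v:(230+u/5,200+v/4.6)
A=[at('scene',C(*q),.031) for q in ((298,413),(483,377))]
L=[at('scene',C(*q),.037) for q in ((250,474),(543,408))]
U=[at('scene',C(*q),.037) for q in ((100,497),(675,383))]
for n,X in(('front',A),('lip',L),('out',U)):
    d=X[1]-X[0]; print(n,(X[0]+X[1])/2,np.linalg.norm(d),np.degrees(np.arctan2(-d[0],d[1])))
roof=np.array([.605,-.1328]);w=.0957;R=np.array([[np.cos(w),-np.sin(w)],[np.sin(w),np.cos(w)]])
slot=roof+R@[.03,0]
for X in A+L+U: print((X[:2]-slot)@R)
p,a,s=pose();print('tcp in slot',(p[:2]-slot)@R,p,a)
E
```

```text
front [ 0.6076 -0.1278  0.031 ] 0.08596237417032912 5.7018844780836275
lip [ 0.6348 -0.1281  0.037 ] 0.1349634529874264 7.500639801875203
out [ 0.6336 -0.1307  0.037 ] 0.26290815280292884 5.794389688989284
[-0.0268 -0.0383]
[-0.0271  0.0477]
[ 0.0025 -0.0656]
[-0.0023  0.0693]
[-0.0006 -0.1321]
[-0.002   0.1308]
tcp in slot [-0.1089 -0.0006] [ 0.5265 -0.1409  0.0405] 5.523806591871063
```

{"fn": "servo_tool", "kwargs": {"moves": [0, 0, 0.4, 0, 0, 0, 0.2, 0, 0, 0, 0, 0, 0, 0, 0, 0]}}

```text
time: 10.75
tcp_pos: [0.5257, -0.1412, 0.0338]
eef_rot: [0.673, 0.74, 0.0, 0.0]
contact_force: [0.4, 0.0, -1.9]
finger_gap: 0.0103
```

{"fn": "servo_tool", "kwargs": {"moves": [0, 0.5, 0, 0, 0, 0.8, 0, 0, 0, 0.8, 0, 0, 0, 0.8, 0, 0, 0, 0, 0, 0, 0, 0, 0, 0]}}

```text
time: 11.35
tcp_pos: [0.5546, -0.1383, 0.0335]
eef_rot: [0.672, 0.74, -0.0, -0.0]
contact_force: [-0.7, 0.2, -1.9]
finger_gap: 0.01
```

{"fn": "servo_tool", "kwargs": {"moves": [0, 0.4, 0, 0, 0, 0.4, 0, 0, 0, 0.2, 0, 0, 0, 0, 0, 0]}}

```text
time: 11.75
tcp_pos: [0.565, -0.1374, 0.0337]
eef_rot: [0.672, 0.74, 0.0, 0.0]
contact_force: [-0.1, -1.5, -1.2]
finger_gap: 0.0101
```

{"fn": "servo_tool", "kwargs": {"moves": [0, 0.5, 0, 0, 0, 0.7, 0, 0, 0, 0.6, 0, 0, 0, 0.2, 0, 0, 0, 0, 0, 0, 0, 0, 0, 0]}}

```text
time: 12.35
tcp_pos: [0.5842, -0.1356, 0.0335]
eef_rot: [0.673, 0.74, -0.0, -0.0]
contact_force: [-0.7, -0.8, -1.6]
finger_gap: 0.0101
```

{"fn": "servo_tool", "kwargs": {"moves": [0, 0, 0.1, 0, 0, 0, 0.1, 0, 0, 0, 0, 0, 0, 0, 0, 0]}}

```text
time: 12.75
tcp_pos: [0.5843, -0.1357, 0.0329]
eef_rot: [0.673, 0.74, 0.0, -0.0]
contact_force: [-2.1, 1.0, 6.9]
finger_gap: 0.0101
```

{"fn": "servo_tool", "kwargs": {"moves": [0, 0, 0.05, 0, 0, 0, 0, 0, 0, 0, 0, 0, 0, 0, 0, 0, 0, 0, 0, 0]}}

```text
time: 13.25
tcp_pos: [0.5842, -0.1357, 0.0329]
eef_rot: [0.673, 0.74, 0.0, -0.0]
contact_force: [-2.6, 1.3, 9.1]
finger_gap: 0.0094
```

```bash
python3 - <<'E'
from h import *
print(pose())
grab('scene','scene4.png');grab('top','top4.png')
b=cv2.imread('pics/scene4.png')[200:330,230:390]
cv2.imwrite('pics/m4.png',cv2.resize(b,None,fx=5,fy=4.6,interpolation=2))
E
```

```text
(array([ 0.5842233 , -0.13571102,  0.03289515]), np.float64(5.461420656034344), {'time': 13.25, 'joint_pos': array([ 0.04494831,  0.77766636,  0.24258688,  1.754655  , -0.28543749,
        0.64371665,  0.5453322 ]), 'joint_velocities': array([-5.35110370e-05, -5.76669533e-05,  1.84719344e-04,  6.06907061e-04,
        2.43448699e-04, -1.37733424e-04, -1.24974320e-03]), 'joint_torque': array([ 1.86381773e-01, -4.12105465e+01,  3.15875754e+00, -1.06387478e+01,
       -1.22442730e-01, -8.74879248e-01, -5.78577325e-03]), 'tcp_pos': array([ 0.5842233 , -0.13571102,  0.03289515]), 'eef_rot': array([ 6.72615958e-01,  7.39991700e-01,  2.28894590e-04, -6.54952499e-05]), 'contact_force': array([-2.56922375,  1.25055268,  9.05722661]), 'torque': array([0.12341677, 0.72417858, 0.05673128]), 'finger_gap': 0.00942987638529229})
```

View pics/m4.png

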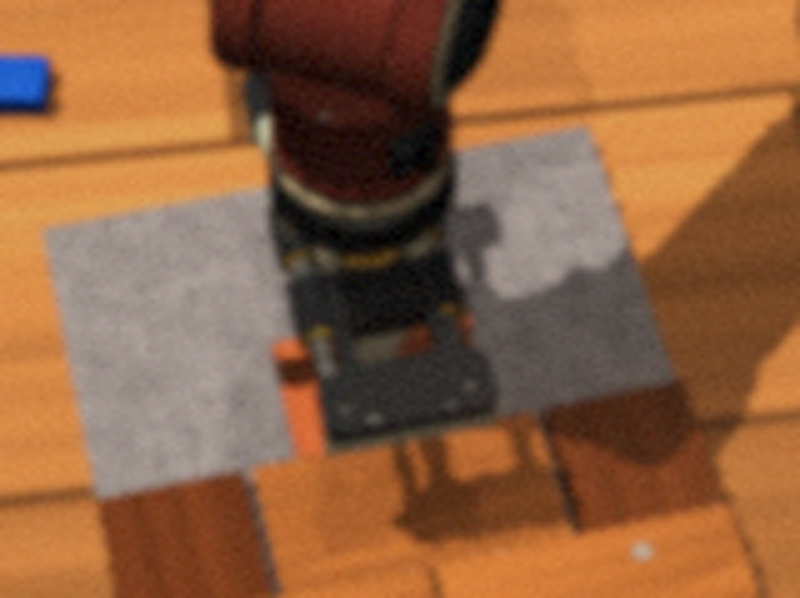

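```bash
python3 - <<'E'
from h import *
for n in('top1','top4'):
    a=cv2.imread(f'pics/{n}.png').astype(int)[225:270,185:212]; print(n,185+np.argmax((a[...,2]-a[...,0]).mean(0)))
robot.job_done(); print(pose()[2]['contact_force'])
E
```

```text
top1 197
top4 197
the job is handed in; nothing more can be done
the job is handed in; nothing more can be done
```

The job is handed in: the flashing is tucked under the middle shingle, and the fingers are still holding it by the seam and pressing it down. It took about 13.4 s of the 51 s allowed. The hand-in gave no verdict, so these are my own last checks.

- **Cover:** I slid it until it pushed back at the stop (about 7.5 N). Its edge was in the same place in the pictures from before and after the rest of the job, so it stayed fully open.
- **Tuck:** By the final arm position the front edge is about 32 mm under the lip. It is centred to within about 5 mm and square to about 0.01–0.02 rad.
- **Shingle:** The final picture shows the middle shingle lying as before. I felt no notable resistance on the way in, but I judged this by eye and did not measure its angle.
- **Press:** The wrist force read 9.1 N upward. Correcting for its reading before contact, about -1.6 N, the press is about 10.5 N. The fingers were 9.4–10 mm apart on the 10 mm seam.
- **Flatness:** I did not measure this directly. The tool was vertical, and the flashing's height worked out to match the underlay to about 1 mm.
- **Other things on the bench:** I saw no contact with them, but I did not measure them again.

After the hand-in no further force reading was possible. None of the checks failed or disagreed.

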